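# Set the tote dividers and pack the heat sink and the choke

### The arm

A 6-joint arm with a two-finger parallel gripper is mounted at the origin on the work surface. World frame = base frame: x ahead of the robot, y to its left, z up, the work surface at z = 0. Lengths are in m, angles in degrees, forces in N, time in s.
With the tool pointing down it reaches from about 0.3 to 0.85 m from the base axis. Payload 5.4 kg.
Tool frame: the origin (TCP) lies at the very end of the fingers, on their centre line; the grasp point (between the pads) lies 19 mm behind it (robot.grasp_offset is the distance from the TCP to the grasp point, in m); z points along the fingers, y is the line along which they close (so a half turn about z gives the same grasp; the last joint's range is limited). The gripper opens to 85 mm and grips with 20 to 120 N. Pads are 22 mm wide; open, the fingers measure 114 mm over their backs; the gripper's body (76 mm by 85 mm) begins 54 mm behind the grasp point. The pads swing forward as they close: fully open they stand 13 mm farther back than shut.
Start: joints at [-12.038, 9.076, 91.501, -0, 79.423, -12.038], TCP at [0.575, -0, 0.198] pointing down, gripper open.
Joint ranges: [-166.64, 166.64], [-54.1, 131.32], [10.49, 154.53], [-73.88, 253.88], [9.74, 151.15], [-171.62, 171.62]. Speed limits (degrees/s): [147.25, 147.25, 180, 180, 180, 180].

### API

Orientations are given as a 3x3 rotation matrix whose columns are the frame's x, y, z axes.
In Python, from plant import robot gives the robot as it stands.
- The arm moves only by the tool move_arm, never from a script. Its argument "moves" is a list of rows, each a list of 7 numbers: the shift along the tool's x, y, z in cm, then the turn, a rotation vector about the tool's x, y, z in degrees, then the gripper command: -1 is fully open, 1 is shut, values between are in proportion. In form: [[x, y, z, wx, wy, wz, hand], ...]. A call has 1 to 12 rows; each row shifts and turns the commanded pose from where the row before left it, along the tool's axes as they then stand; what a row does not reach is not made up. A row lasts 1/12 s, in which the tool goes at most 41.7 mm and 7.16 degrees, less where a joint would pass 70% of its speed; a pose out of reach is approached as far as the arm can. A call is refused whole if a number of a shift passes 4.17 or a number of a turn 7.16, either way. A call with a gripper value outside its range is refused whole. The fingers move at their own pace and stop on an object; the grip force is fixed at half the most. Time passes only in rows, so rows that do not move let the fingers close. It gives the time, the measured TCP pose, the force, the opening and the grip force at its end, in the units of the state.
- robot.sense(): the state, without advancing time (a new reading comes with each control period).
- robot.snapshot(name): name is "scene" or "side" or "wrist"; returns the picture (480x640x3 uint8, red, green, blue); there is no depth.
- robot.camera_params(name): a dict with "K" (3x3 intrinsics, pixels), "dist" ([k1, k2, p1, p2, k3] as OpenCV has them; the pictures are not rectified), "pose" (4x4, takes a point from camera to world coordinates). Camera axes: x right, y down, z forward; pixel columns grow to the right and rows downward; lengths in m; the calibration is good to about 2 mm. A picture is of the moment at which its call begins: read the wrist's pose just before it. camera_params takes no time and is no camera call; for the wrist camera it gives the pose at the moment of the call.
- robot.sign_off(): hands the job in; it is judged then, once.
The state is a dict: "clock": time; "qpos": joint angles; "qd": joint speeds; "joint_torque": joint torques, N m; "tool_pos": TCP position; "orientation": TCP orientation; "force": force on the tool from outside, world axes, zero at the start; "torque": the same for the moment, N m; "width": opening from 0.0 (shut) to 1.0 (fully open); "finger_force": force on a finger pad.
Only numpy, scipy, OpenCV 4.12 (cv2) and the standard library are available. Lean on these libraries where they do the work, as an engineer would, in place of code of your own. Each camera call takes 0.05 s, during which the arm holds its last target. There are 200 camera calls.

### The job

Pack the repair tote: slide its two dividers so that the end bay marked with the blue tag just takes the long blue-ended heat sink and the end bay marked with the yellow tag just takes the short yellow choke, neither with more than about 2 cm of length to spare. Set each part down (do not drop it) flat on the floor of its bay, upright and lengthwise; the relay stays lying flat in the middle bay between the dividers (a divider may push it along). Leave the red terminal strip, the flux jar and the cleaner bottle where they stand.

Things in the scene. Friction and masses are not known exactly. Their poses are not given: they have to be found in the camera images.
- tote: black open tray fixed to the bench. Origin: centre of its underside; y axis along its length, x across, z up. Inside 420 mm long (y -210 to +210), 96 mm wide; floor 5 mm thick, rim 30 mm above the bench, walls 5 mm thick. Two sliding dividers cross it and make a right end bay (-y), a middle bay and a left end bay (+y).
- div_right (a joint): slide of the right (-y end) divider, a white wall 8 mm thick across the tote, top 34 mm above the bench. Value in m, growing towards tote +y; 0 where its mid-plane is at tote y = -100 mm (range -0.075 to 0.085). The right end bay is 0.106 + value m long. About 2.5 N of friction plus light damping; stays where left.
- div_left (a joint): slide of the left (+y end) divider, made the same. Value in m, growing towards tote +y; 0 where its mid-plane is at tote y = +100 mm (range -0.085 to 0.075). The left end bay is 0.106 - value m long.
- div_right_grip (a point): point in the orange upright grip tab of the right divider, on its mid-plane and the tote's centre line, 60 mm above the bench. The tab is 30 mm wide across the tote (x), 12 mm thick along it (y), stands free from 34 mm above the bench up to its flat top at 75 mm. Axes parallel to the tote's.
- div_left_grip (a point): the same point in the orange grip tab of the left divider.
- tag_blue: blue block 80 x 14 x 34 mm fixed against the outside of one end wall of the tote (either end): it marks the end bay for the heat sink. Origin: centre of its underside.
- tag_yellow: the same block in yellow at the other end of the tote: it marks the end bay for the choke.
- heatsink: loose aluminium heat sink with blue ends, 0.25 to 0.5 kg: base plate 150 (own x) x 64 (own y) x 6 mm with low fins to 13 mm height near both long edges, and an upright middle rib along x, 138 mm long, 20 mm thick (looks 22 at its blue ends), top 46 mm above the underside, to be gripped across its thickness. Origin: centre of the underside; z up.
- choke: loose choke, 0.25 to 0.5 kg: steel base plate 90 (own x) x 60 (own y) x 6 mm with a yellow core block in its middle, 46 mm long (x) x 30 mm wide (y), top 46 mm above the underside, to be gripped across its width; copper windings, diameter 28 mm, stick out of the core's ends to 40 mm from the middle. Origin: centre of the underside; z up.
- relay: loose pale grey relay block lying on the floor of the tote's middle bay, 60 mm across the tote (own x), 40 mm along it (own y), 30 mm high, 0.15 kg. Origin: centre of the underside. A divider may push it along.
- term_rail: bystander: red terminal strip on a grey foot, 120 (own x) x 40 x 32 mm, loose; not to be packed. Origin: centre of the underside.
- flux_jar: bystander: amber jar, diameter 44 mm, 55 mm high, loose. Origin: centre of the underside.
- cleaner: bystander: white bottle with a red cap, diameter 40 mm, 95 mm high, loose. Origin: centre of the underside.

How it is judged:
By the outcome, as a careful person would: the job done as asked, in the order asked, and still so for the second after the job is handed in, with the robot touching nothing.
It also fails if it takes over 67 s, if anything falls off the work surface, if the arm or the gripper's body presses on something with over 40 N, if the wrist force passes 120 N, or if a joint passes its speed limit or range.

## Working session

There is one attempt and no reset: what is moved stays moved. The work goes in short steps, Python scripts to look and compute and a tool call to move; the robot and the scene stay as the last step left them, time stands still between calls to the robot, and variables do not carry over. Pictures are saved under pics/ and viewed, at most 10 in all, crops included, and the job is handed in when it is done.

Besides the shell and the picture viewer there is one more tool, called after ">>>" by a JSON object that holds its "method" and its "body". move_arm: Moves the arm, as the interface text tells. Its arguments: {"type":"object","properties":{"moves":{"type":"array"}},"required":["moves"]}

```bash
ls; mkdir -p pics
python3 - <<'E'
from plant import robot
import cv2,numpy as np
for n in ["scene","side"]:
    im=robot.snapshot(n); cv2.imwrite(f"pics/{n}0.png",im[:,:,::-1])
    p=robot.camera_params(n); print(n,np.round(p["K"],1).tolist(),p["dist"],np.round(p["pose"],3).tolist())
s=robot.sense();print(s["clock"],s["orientation"],s["tool_pos"],s["width"])
E
```

```text
pics
scene [[450.9, 0.0, 314.4], [0.0, 450.9, 239.3], [0.0, 0.0, 1.0]] [-0.01658325  0.          0.          0.          0.        ] [[-0.632, 0.427, -0.647, 1.118], [0.775, 0.347, -0.528, 0.476], [-0.001, -0.835, -0.55, 0.568], [0.0, 0.0, 0.0, 1.0]]
side [[595.7, 0.0, 314.8], [0.0, 595.7, 243.2], [0.0, 0.0, 1.0]] [-0.16888644  0.          0.          0.          0.        ] [[0.95, -0.239, 0.203, 0.276], [-0.314, -0.729, 0.609, -0.783], [0.003, -0.642, -0.767, 1.073], [0.0, 0.0, 0.0, 1.0]]
0.1 [[-2.29540471e-05  9.99998540e-01 -1.70867127e-03]
 [ 9.99999943e-01  2.35278232e-05  3.35783206e-04]
 [ 3.35822917e-04 -1.70866347e-03 -9.99998484e-01]] [5.74393511e-01 9.54984217e-05 1.97197502e-01] 1.0053581455015526
```

View pics/scene0.png

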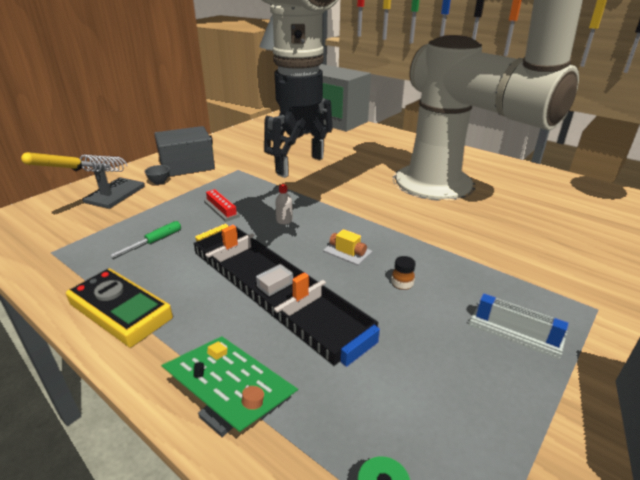

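View pics/side0.png

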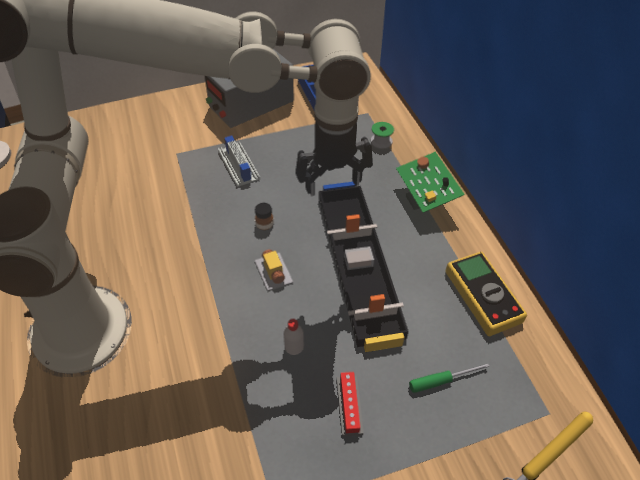

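The scene view shows the tote with the blue tag at the left (+y) end (338,187 in side) and yellow at the right (385,342). The heat sink is at about (238,162) in side and the choke at (273,268). I'll enlarge both views.

Run:
```python
import cv2
a=cv2.imread("pics/side0.png")[125:355,205:415]; cv2.imwrite("pics/side0c.png",cv2.resize(a,None,fx=2.6,fy=2.6,interpolation=cv2.INTER_CUBIC))
a=cv2.imread("pics/scene0.png")[180:370,185:585]; cv2.imwrite("pics/scene0c.png",cv2.resize(a,None,fx=2,fy=2,interpolation=cv2.INTER_CUBIC))
```

```text
(no output)
```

View pics/side0c.png

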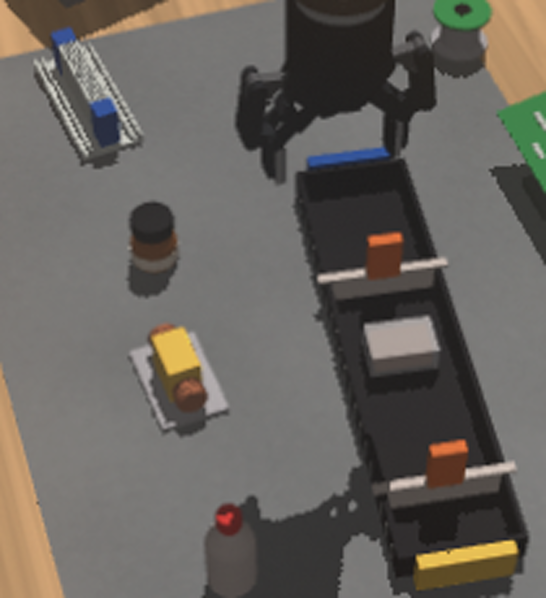

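View pics/scene0c.png

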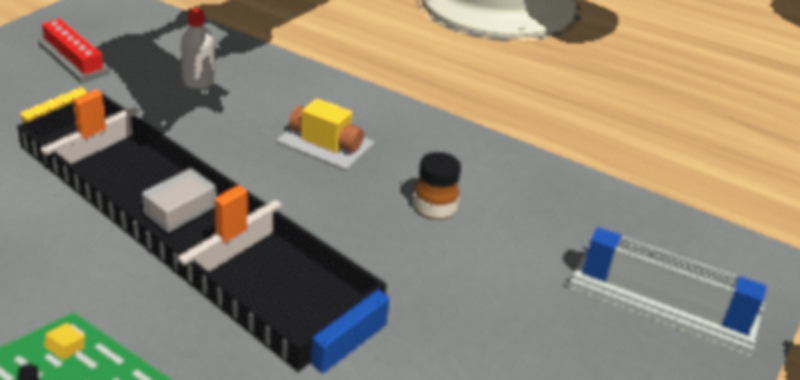

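```bash
cat > h.py <<'E'
import numpy as np,cv2
from plant import robot
def ray(cam,uv,z,pose=None):
    p=robot.camera_params(cam); P=np.array(p["pose"] if pose is None else pose)
    x=cv2.undistortPoints(np.array([[uv]],float),np.array(p["K"]),np.array(p["dist"]))[0,0]
    d=P[:3,:3]@[x[0],x[1],1]; o=P[:3,3]
    return o+d*(z-o[2])/d[2]
def side(u,v,z): return ray("side",(u/2.6+205,v/2.6+125),z)
def scene(u,v,z): return ray("scene",(u/2+185,v/2+180),z)
E
python3 - <<'E'
from h import *
S=dict(tabL=(385,239,.075),tabR=(447,446,.075),rimBl=(297,176,.03),rimBr=(405,160,.03),rimYr=(524,540,.03),rimYl=(395,572,.03),
core=(176,353,.046),pl1=(130,352,.006),pl2=(190,333,.006),pl3=(228,408,.006),pl4=(165,430,.006),
hs1=(64,36,.046),hs2=(104,106,.046),hb1=(35,62,.006),hb2=(85,160,.006),hb3=(142,138,.006),divLl=(320,279,.034),divLr=(445,262,.034),divRl=(378,489,.034),divRr=(514,467,.034))
for k,v in S.items(): print("side",k,side(*v).round(4)[:2])
C=dict(tabL=(231,192,.075),tabR=(89,96,.075),core=(328,111,.046),pl1=(278,140,.006),pl3=(345,166,.006),pl4=(373,143,.006),hs1=(606,233,.046),hs2=(748,286,.046),hb1=(570,283,.006),hb2=(752,350,.006))
for k,v in C.items(): print("scene",k,scene(*v).round(4)[:2])
E
```

```text
side tabL [0.6475 0.0557]
side tabR [ 0.6163 -0.1652]
side rimBl [0.6135 0.1952]
side rimBr [0.7187 0.1836]
side rimYr [ 0.6557 -0.2402]
side rimYl [ 0.5491 -0.2349]
side core [0.4445 0.013 ]
side pl1 [0.4128 0.0577]
side pl2 [0.4689 0.0619]
side pl3 [ 0.477  -0.0273]
side pl4 [ 0.4197 -0.0328]
side hs1 [0.4463 0.4463]
side hs2 [0.4602 0.3303]
side hb1 [0.4147 0.4629]
side hb2 [0.431  0.3038]
side hb3 [0.4921 0.3161]
side divLl [0.5907 0.0631]
side divLr [0.7042 0.0472]
side divRl [ 0.5621 -0.1613]
side divRr [ 0.6742 -0.1763]
scene tabL [0.646  0.0592]
scene tabR [ 0.617  -0.1591]
scene core [0.4471 0.0239]
scene pl1 [ 0.4777 -0.0192]
scene pl3 [0.471  0.0648]
scene pl4 [0.417  0.0644]
scene hs1 [0.4538 0.33  ]
scene hs2 [0.4449 0.4468]
scene hb1 [0.4892 0.3197]
scene hb2 [0.47  0.468]
```

Tote yaw is about -7.9° with its centre near (0.634, -0.024). The left bay is about 0.124 m and the right about 0.066 m. I'll move above the left tab and look with the wrist camera.

>>> {"method": "move_arm", "body": {"moves": [[1.9,2.4,0,0,0,0,-1],[1.9,2.4,0,0,0,0,-1],[1.8,2.4,0,0,0,0,-1],[0,0,0,0,0,4,-1],[0,0,0,0,0,3.9,-1],[0,0,0,0,0,0,-1]]}}

```text
clock: 0.6
tool_pos: [0.6468, 0.0564, 0.197]
orientation: [[0.138, 0.99, -0.002], [0.99, -0.138, 0.0], [-0.0, -0.002, -1.0]]
force: [0.3, 0.5, 0.3]
width: 0.997
finger_force: 0.0
```

Run:
```python
from h import *
s=robot.sense();P=robot.camera_params("wrist")
im=robot.snapshot("wrist"); cv2.imwrite("pics/w1.png",im[:,:,::-1])
np.save("w1.npy",P["pose"])
print(s["clock"],s["tool_pos"],np.round(s["orientation"],3).tolist(),np.round(P["pose"],3).tolist(),P["K"],s["force"])
```

```text
0.6 [0.64677226 0.0564378  0.19700212] [[0.138, 0.99, -0.002], [0.99, -0.138, 0.0], [-0.0, -0.002, -1.0]] [[0.99, -0.131, -0.044, 0.658], [-0.138, -0.943, -0.304, 0.134], [-0.002, 0.307, -0.952, 0.373], [0.0, 0.0, 0.0, 1.0]] [[393.50846901   0.         316.93129223]
 [  0.         393.50846901 233.49314748]
 [  0.           0.           1.        ]] [0.26430455 0.54904162 0.26868223]
```

View pics/w1.png

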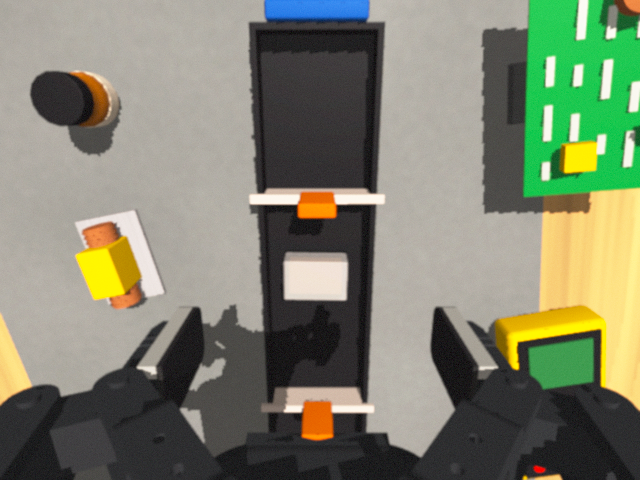

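Run:
```python
from h import *
P=np.load("w1.npy"); a=np.radians(7.9); yt=np.array([np.sin(a),np.cos(a)]); xt=np.array([np.cos(a),-np.sin(a)])
c=np.array([.634,-.0243])
for k,u,v,z in [("rimBL",250,24,.03),("rimBR",384,24,.03),("inBL",258,32,.03),("inBR",376,32,.03),("tagL",265,3,.034),("dLl",249,199,.034),("dLr",384,199,.034),("dRl",262,407,.034),("dRr",374,408,.034),("tabL",317,212,.075),("rel",316,263,.035),
 ("pl1",77,222,.006),("pl2",136,210,.006),("pl3",163,292,.006),("coreA",78,255,.046),("coreB",125,237,.046),("coreC",93,299,.046),("coreD",139,280,.046)]:
    p=ray("wrist",(u,v),z,P)[:2]; print(k,p.round(4),"tote",round((p-c)@xt,4),round((p-c)@yt,4))
```

```text
rimBL [0.6138 0.2015] tote -0.051 0.2209
rimBR [0.7169 0.1871] tote 0.0531 0.2208
inBL [0.6189 0.1952] tote -0.0451 0.2153
inBR [0.7103 0.1825] tote 0.0472 0.2153
tagL [0.6283 0.213 ] tote -0.0383 0.2342
dLl [0.5871 0.066 ] tote -0.0588 0.083
dLr [0.7048 0.0497] tote 0.0599 0.083
dRl [ 0.5585 -0.1555] tote -0.0568 -0.1403
dRr [ 0.6748 -0.1727] tote 0.0608 -0.1414
tabL [0.6463 0.0567] tote 0.0011 0.082
rel [ 0.6372 -0.0018] tote 0.0001 0.0227
pl1 [0.4132 0.0605] tote -0.2303 0.0536
pl2 [0.4723 0.0644] tote -0.1724 0.0657
pl3 [ 0.4756 -0.0236] tote -0.157 -0.021
coreA [0.431  0.0392] tote -0.2098 0.035
coreB [0.4763 0.0498] tote -0.1663 0.0517
coreC [ 0.4307 -0.0043] tote -0.2041 -0.0081
coreD [0.4771 0.0083] tote -0.1599 0.0108
```

Along the tote the left bay measures about 128 mm and the right about 60 mm, and the tab is under the TCP. I'll grip the left tab and slide it 32 mm towards -y.

>>> {"method": "move_arm", "body": {"moves": [[0,0,3.8,0,0,0,-1],[0,0,3.8,0,0,0,-1],[0,0,3.8,0,0,0,-1],[0,0,3.0,0,0,0,-1],[0,0,0.8,0,0,0,-1],[0,0,0,0,0,0,-1],[0,0,0,0,0,0,0.3],[0,0,0,0,0,0,1],[0,0,0,0,0,0,1],[0,0,0,0,0,0,1],[0,0,0,0,0,0,1],[0,0,0,0,0,0,1]]}}

```text
clock: 1.65
tool_pos: [0.6475, 0.056, 0.0469]
orientation: [[0.137, 0.991, 0.001], [0.991, -0.137, -0.0], [0.0, 0.001, -1.0]]
force: [-1.0, -0.4, 0.2]
width: 0.143
finger_force: 0.0
```

>>> {"method": "move_arm", "body": {"moves": [[0,0,0,0,0,0,1],[0,0,0,0,0,0,1],[0,0,0,0,0,0,1]]}}

```text
clock: 1.9
tool_pos: [0.6469, 0.056, 0.0461]
orientation: [[0.137, 0.991, -0.0], [0.991, -0.137, 0.0], [0.0, -0.0, -1.0]]
force: [0.3, -0.6, -0.7]
width: 0.0
finger_force: 0.0
```

Run:
```python
from h import *
P=robot.camera_params("wrist");im=robot.snapshot("wrist"); np.save("w2.npy",P["pose"]); cv2.imwrite("pics/w2.png",im[:,:,::-1])
```

```text
(no output)
```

View pics/w2.png

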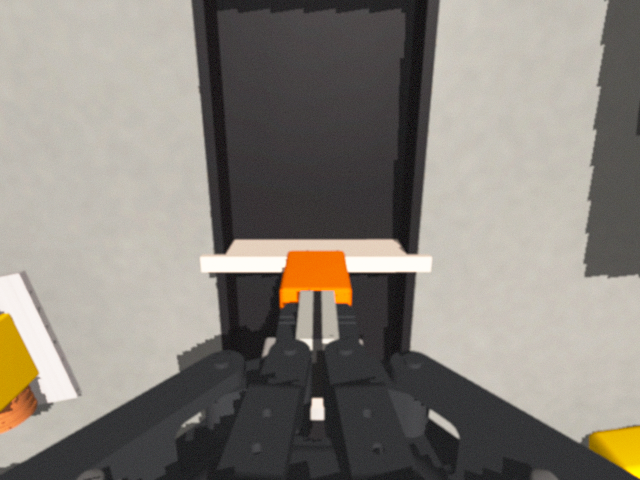

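The fingers shut just behind (-y side of) the tab; the tab is at (316,298) and its divider top at row 264. I'll recompute the positions.

Run:
```python
from h import *
P=np.load("w2.npy"); s=robot.sense(); R=np.array(s["orientation"]);t=np.array(s["tool_pos"]);p=robot.camera_params("wrist")
def px(q):
    r=P[:3,:3].T; return cv2.projectPoints(np.array([q]),cv2.Rodrigues(r)[0],-r@P[:3,3],np.array(p["K"]),np.array(p["dist"]))[0].ravel().round(1)
print(t,"TCPpx",px(t),"grasp",px(t-R[:,2]*.019), "pad front edge TCP", px(t+R[:,0]*.011))
for k,u,v,z in [("dLl",201,264,.034),("dLr",431,264,.034),("tabfront-top",316,290,.075),("tabbacktop",316,305,.075),("tabfoot",316,252,.034)]:
    q=ray("wrist",(u,v),z,P); print(k,q.round(4),((q-t)@R[:,0]).round(4),((q-t)@R[:,1]).round(4))
```

```text
[0.64689814 0.05597734 0.04602656] TCPpx [317.6 276.4] grasp [317.7 294.1] pad front edge TCP [317.6 255.3]
dLl [0.5878 0.0658 0.034 ] 0.0016 -0.0599
dLr [0.7049 0.0496 0.034 ] 0.0016 0.0583
tabfront-top [0.6471 0.0629 0.075 ] 0.0068 -0.0007
tabbacktop [0.6462 0.056  0.075 ] -0.0 -0.0007
tabfoot [0.6472 0.0642 0.034 ] 0.0082 -0.0008
```

Run:
```python
import cv2
a=cv2.imread("pics/w2.png")[220:360,240:400]; cv2.imwrite("pics/w2c.png",cv2.resize(a,None,fx=4,fy=4,interpolation=cv2.INTER_CUBIC))
```

```text
(no output)
```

View pics/w2c.png

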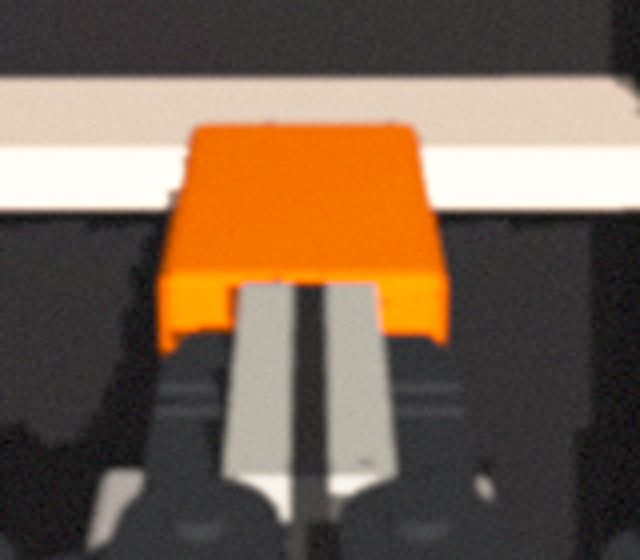

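The fingers look as if they come out through the tab's top, with no grip force. I'll nudge 1 cm in the wanted direction (-y) and see whether the divider follows.

>>> {"method": "move_arm", "body": {"moves": [[-0.5,0,0,0,0,0,1],[-0.5,0,0,0,0,0,1],[0,0,0,0,0,0,1]]}}

```text
clock: 2.2
tool_pos: [0.6455, 0.0449, 0.0461]
orientation: [[0.138, 0.99, -0.0], [0.99, -0.138, -0.0], [-0.0, -0.0, -1.0]]
force: [-0.2, 0.0, 0.3]
width: 0.0
finger_force: 0.0
```

```bash
cat >> h.py <<'E'
def orange(cam="wrist"):
    im=robot.snapshot(cam).astype(int); m=((im[:,:,0]>180)&(im[:,:,1]<150)&(im[:,:,2]<60)).astype(np.uint8)
    n,l,st,c=cv2.connectedComponentsWithStats(m); return im,[(st[i].tolist()) for i in range(1,n) if st[i][4]>60]
E
python3 - <<'E'
from h import *
P=robot.camera_params("wrist")["pose"]; s=robot.sense()
im,o=orange(); print(o,s["tool_pos"],s["force"],s["width"],s["finger_force"])
print([int(im[r,240,0]) for r in range(230,300,3)])
print("before",[int(cv2.imread("pics/w2.png")[r,240,2]) for r in range(230,300,3)])
cv2.imwrite("pics/w3.png",im[:,:,::-1].astype(np.uint8))
E
```

```text
[[279, 231, 73, 58, 2336], [0, 356, 34, 33, 100], [14, 383, 11, 20, 81], [597, 419, 28, 43, 91]] [0.64553578 0.04489762 0.04606845] [-0.17174887  0.04140301  0.25757352] 5.311274880713702e-05 0.0
[227, 224, 251, 255, 255, 255, 255, 232, 33, 17, 46, 55, 52, 52, 50, 52, 47, 51, 56, 51, 52, 51, 54, 52]
before [54, 54, 52, 149, 230, 230, 227, 229, 226, 254, 255, 255, 255, 255, 166, 19, 58, 54, 48, 50, 51, 57, 52, 54]
```

Run:
```python
import cv2
for n in ("w2","w3"):
    im=cv2.imread(f"pics/{n}.png")
    for c in (305,318,330): print(n,c,[(r,im[r,c,::-1].tolist()) for r in range(272,312,4)])
```

```text
w2 305 [(272, [245, 114, 0]), (276, [245, 115, 0]), (280, [246, 117, 0]), (284, [246, 118, 0]), (288, [255, 149, 0]), (292, [184, 178, 167]), (296, [182, 175, 166]), (300, [188, 179, 167]), (304, [188, 183, 167]), (308, [188, 183, 169])]
w2 318 [(272, [246, 118, 0]), (276, [246, 118, 0]), (280, [245, 111, 0]), (284, [246, 117, 0]), (288, [255, 149, 0]), (292, [56, 52, 51]), (296, [40, 37, 38]), (300, [47, 48, 43]), (304, [47, 47, 45]), (308, [45, 47, 43])]
w2 330 [(272, [245, 115, 0]), (276, [246, 116, 0]), (280, [245, 112, 0]), (284, [245, 113, 0]), (288, [255, 147, 0]), (292, [183, 178, 166]), (296, [186, 178, 167]), (300, [189, 182, 170]), (304, [186, 179, 166]), (308, [184, 178, 165])]
w3 305 [(272, [255, 165, 0]), (276, [255, 162, 0]), (280, [255, 161, 0]), (284, [255, 156, 0]), (288, [224, 93, 0]), (292, [187, 180, 169]), (296, [184, 177, 165]), (300, [184, 179, 166]), (304, [181, 176, 164]), (308, [184, 179, 167])]
w3 318 [(272, [255, 167, 0]), (276, [255, 162, 0]), (280, [255, 161, 0]), (284, [255, 161, 0]), (288, [225, 95, 0]), (292, [39, 40, 38]), (296, [43, 40, 41]), (300, [42, 39, 38]), (304, [50, 42, 43]), (308, [45, 45, 45])]
w3 330 [(272, [255, 168, 0]), (276, [255, 165, 0]), (280, [255, 162, 0]), (284, [255, 160, 0]), (288, [226, 98, 0]), (292, [182, 178, 164]), (296, [190, 185, 172]), (300, [186, 175, 165]), (304, [182, 179, 165]), (308, [184, 180, 168])]
```

Run:
```python
from h import *
P=np.array(robot.camera_params("wrist")["pose"]); s=robot.sense(); R=np.array(s["orientation"]);t=np.array(s["tool_pos"]); print(robot.grasp_offset, [a for a in dir(robot) if a[0]!='_'])
for z in (.046,.065,.075,.085,.095,.105):
    q=ray("wrist",(305,290.5),z,P); q2=ray("wrist",(330,290.5),z,P); print(z,((q-t)@R).round(4),((q2-t)@R).round(4), "outer", ((ray("wrist",(283,320),z,P)-t)@R).round(4)[:2])
```

```text
0.0187 ['MotionError', 'camera_params', 'grasp_offset', 'sense', 'sign_off', 'snapshot']
0.046 [-0.0076 -0.0062  0.0001] [-0.0076  0.0061  0.0001] outer [-0.0241 -0.0175]
0.065 [ 0.0017 -0.0056 -0.0189] [ 0.0017  0.0054 -0.0189] outer [-0.013  -0.0156]
0.075 [ 0.0066 -0.0053 -0.0289] [ 0.0066  0.005  -0.0289] outer [-0.0071 -0.0147]
0.085 [ 0.0115 -0.0049 -0.0389] [ 0.0115  0.0047 -0.0389] outer [-0.0013 -0.0137]
0.095 [ 0.0164 -0.0046 -0.0489] [ 0.0164  0.0043 -0.0489] outer [ 0.0045 -0.0127]
0.105 [ 0.0213 -0.0043 -0.0589] [ 0.0213  0.0039 -0.0589] outer [ 0.0104 -0.0118]
```

>>> {"method": "move_arm", "body": {"moves": [[0,0,-2.5,0,0,0,1],[0,0,-2.5,0,0,0,1],[0,0,0,0,0,0,1]]}}

```text
clock: 2.5
tool_pos: [0.6494, 0.0456, 0.1021]
orientation: [[0.138, 0.99, 0.009], [0.99, -0.138, -0.001], [0.0, 0.009, -1.0]]
force: [0.9, 0.5, 1.1]
width: 0.001
finger_force: 0.0
```

Run:
```python
from h import *
s=robot.sense(); im=robot.snapshot("wrist")[:,:,::-1]; cv2.imwrite("pics/w4.png",im); si=robot.snapshot("side")[:,:,::-1]; cv2.imwrite("pics/s4.png",si)
print(s["tool_pos"],s["force"],s["width"])
a=cv2.resize(im[200:400,220:420],(560,560)); b=cv2.resize(si[90:360,290:420],(240,500)); b=cv2.copyMakeBorder(b,0,60,0,0,0)
cv2.imwrite("pics/w4c.png",np.hstack([a,b]))
```

```text
[0.64935875 0.045642   0.10206475] [0.87263013 0.49430666 1.09459791] 0.0008449498599540755
```

View pics/w4c.png

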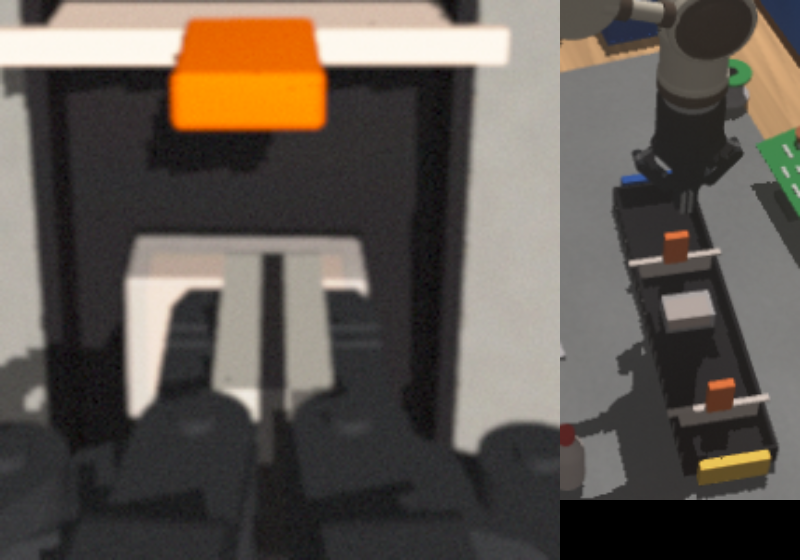

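Run:
```python
from h import *
s=robot.sense();print(s["tool_pos"])
for z in (.10,.12,.14,.16): print(z,ray("side",(358,203),z).round(4))
R=np.array(s["orientation"]);t=np.array(s["tool_pos"]);p=robot.camera_params("side");Q=np.array(p["pose"]);r=Q[:3,:3].T
for d in (0,.02,.04): print(d,cv2.projectPoints(np.array([t-R[:,2]*d]),cv2.Rodrigues(r)[0],-r@Q[:3,3],np.array(p["K"]),np.array(p["dist"]))[0].ravel().round(1))
```

```text
[0.64677691 0.04590526 0.09770056]
0.1 [0.6639 0.0712 0.1   ]
0.12 [0.6559 0.0537 0.12  ]
0.14 [0.6479 0.0361 0.14  ]
0.16 [0.6399 0.0185 0.16  ]
0 [354.9 213.2]
0.02 [355.3 207.1]
0.04 [355.8 200.8]
```

Both views put the real fingertips about 36 mm short of the reported TCP: they were above the tab, which explains the empty close. I'll use that offset, approach lower and check the width on closing.

>>> {"method": "move_arm", "body": {"moves": [[1.2,0,0,0,0,0,-1],[0,0,0,0,0,0,-1],[0,0,0,0,0,0,-1],[0,0,0,0,0,0,-1],[0,0,0,0,0,0,-1],[0,0,0,0,0,0,-1],[0,0,0,0,0,0,-1],[0,0,2.5,0,0,0,-1],[0,0,2.5,0,0,0,-1],[0,0,2,0,0,0,-1],[0,0,1,0,0,0,-1],[0,0,0,0,0,0,-1]]}}

```text
clock: 3.6
tool_pos: [0.6448, 0.058, 0.013]
orientation: [[0.138, 0.99, -0.006], [0.99, -0.138, 0.001], [-0.0, -0.006, -1.0]]
force: [0.2, -0.1, 0.4]
width: 0.997
finger_force: 0.0
```

>>> {"method": "move_arm", "body": {"moves": [[0,0,0,0,0,0,0],[0,0,0,0,0,0,1],[0,0,0,0,0,0,1],[0,0,0,0,0,0,1],[0,0,0,0,0,0,1],[0,0,0,0,0,0,1],[0,0,0,0,0,0,1]]}}

```text
clock: 4.18
tool_pos: [0.6467, 0.0581, 0.0178]
orientation: [[0.137, 0.991, -0.002], [0.991, -0.137, -0.0], [-0.0, -0.002, -1.0]]
force: [-7.1, -0.9, 8.6]
width: 0.337
finger_force: 60.4
```

>>> {"method": "move_arm", "body": {"moves": [[-0.8,0,0,0,0,0,1],[-0.8,0,0,0,0,0,1],[-0.8,0,0,0,0,0,1],[-0.8,0,0,0,0,0,1],[0,0,0,0,0,0,1],[0,0,0,0,0,0,1]]}}

```text
clock: 4.68
tool_pos: [0.6422, 0.0256, 0.0178]
orientation: [[0.137, 0.991, -0.002], [0.991, -0.137, -0.001], [-0.001, -0.002, -1.0]]
force: [-7.5, -1.1, 8.6]
width: 0.34
finger_force: 60.4
```

Run:
```python
from h import *
P=np.array(robot.camera_params("wrist")["pose"]); s=robot.sense(); im=robot.snapshot("wrist"); cv2.imwrite("pics/w5.png",im[:,:,::-1])
a=np.radians(7.9); yt=np.array([np.sin(a),np.cos(a)]); c=np.array([.634,-.0243])
print(s["tool_pos"],s["width"],s["finger_force"],s["force"])
for col in (215,225,410,420):
    w=np.where((im[:,col].min(1)>235))[0]; print(col,w.min() if len(w) else None,w.max() if len(w) else None, [((ray("wrist",(col,r),.034,P)[:2]-c)@yt).round(4) for r in (w.min(),w.max())] if len(w) else "")
```

```text
[0.64216565 0.0256308  0.01778104] 0.340310727775295 60.43340563774109 [-7.54256464 -1.06438299  8.57235277]
215 285 299 [np.float64(0.0536), np.float64(0.0467)]
225 285 299 [np.float64(0.0536), np.float64(0.0467)]
410 285 300 [np.float64(0.0537), np.float64(0.0463)]
420 285 300 [np.float64(0.0538), np.float64(0.0464)]
```

Left divider sits at 0.050 in my frame against the wall at 0.2153, so the bay is about 161 mm. I'll release and go to the right divider.

>>> {"method": "move_arm", "body": {"moves": [[0,0,0,0,0,0,-1],[0,0,0,0,0,0,-1],[0,0,0,0,0,0,-1],[0,0,0,0,0,0,-1],[0,0,-1.5,0,0,0,-1],[0,0,-2.5,0,0,0,-1],[0,0,-2,0,0,0,-1],[-2.4,0,0,0,0,0,-1],[-2.4,0,0,0,0,0,-1],[-2.4,0,0,0,0,0,-1],[-2.4,0,0,0,0,0,-1],[-2.4,0,0,0,0,0,-1]]}}

```text
clock: 5.73
tool_pos: [0.6262, -0.0935, 0.0761]
orientation: [[0.137, 0.991, 0.0], [0.991, -0.137, -0.0], [0.0, 0.0, -1.0]]
force: [0.5, 0.5, -0.9]
width: 0.996
finger_force: 0.0
```

>>> {"method": "move_arm", "body": {"moves": [[-2.4,0,0,0,0,0,-1],[-2.4,0,0,0,0,0,-1],[-2.3,0,0,0,0,0,-1],[0,0,0,0,0,0,-1],[0,0,0,0,0,0,-1]]}}

```text
clock: 6.15
tool_pos: [0.6166, -0.1639, 0.0761]
orientation: [[0.139, 0.99, 0.0], [0.99, -0.139, 0.0], [0.0, 0.0, -1.0]]
force: [-0.6, -0.1, 0.6]
width: 1.0
finger_force: 0.0
```

Run:
```python
from h import *
P=np.array(robot.camera_params("wrist")["pose"]); s=robot.sense(); im,o=orange(); cv2.imwrite("pics/w6.png",im[:,:,::-1].astype(np.uint8))
R=np.array(s["orientation"]);t=np.array(s["tool_pos"]); print(t,s["width"],o)
for b in o:
    if b[4]>400: q=ray("wrist",(b[0]+b[2]/2,b[1]),.034,P); print("tab foot rel tool",((q-t)@R).round(4))
for col in (250,380):
    w=np.where(im[:,col].min(1)>235)[0]; print(col,[((ray("wrist",(col,r),.034,P)-t)@R)[0].round(4) for r in w[[0,-1]]] if len(w) else "", len(w))
```

```text
[ 0.61658991 -0.16388961  0.07611325] 0.9995815699337259 [[285, 239, 62, 50, 1744], [181, 407, 23, 16, 218]]
tab foot rel tool [ 0.005  -0.0009  0.0421]
250 [np.float64(0.0012), np.float64(-0.0051)] 11
380 [np.float64(0.0019), np.float64(-0.005)] 12
```

>>> {"method": "move_arm", "body": {"moves": [[0,0,2.4,0,0,0,-1],[0,0,2.4,0,0,0,-1],[0,0,1,0,0,0,-1],[0,0,0,0,0,0,0],[0,0,0,0,0,0,1],[0,0,0,0,0,0,1],[0,0,0,0,0,0,1],[0,0,0,0,0,0,1],[0,0,0,0,0,0,1],[0,0,0,0,0,0,1],[0,0,0,0,0,0,1]]}}

```text
clock: 7.12
tool_pos: [0.6161, -0.163, 0.0202]
orientation: [[0.137, 0.991, -0.002], [0.991, -0.137, -0.0], [-0.0, -0.002, -1.0]]
force: [-7.8, 2.1, 8.5]
width: 0.334
finger_force: 60.3
```

>>> {"method": "move_arm", "body": {"moves": [[0.8,0,0,0,0,0,1],[0.9,0,0,0,0,0,1],[0.9,0,0,0,0,0,1],[0.8,0,0,0,0,0,1],[0.8,0,0,0,0,0,1],[0,0,0,0,0,0,1],[0,0,0,0,0,0,1]]}}

```text
clock: 7.7
tool_pos: [0.622, -0.1205, 0.0202]
orientation: [[0.137, 0.991, -0.001], [0.991, -0.137, 0.001], [0.001, -0.002, -1.0]]
force: [-7.6, 3.1, 9.5]
width: 0.338
finger_force: 60.3
```

Run:
```python
from h import *
P=np.array(robot.camera_params("wrist")["pose"]); s=robot.sense(); im=robot.snapshot("wrist"); cv2.imwrite("pics/w7.png",im[:,:,::-1])
R=np.array(s["orientation"]);t=np.array(s["tool_pos"]); print(t,s["width"],s["finger_force"])
a=np.radians(7.9); yt=np.array([np.sin(a),np.cos(a)]); c=np.array([.634,-.0243])
for col in (225,410):
    w=np.where(im[:,col].min(1)>235)[0]; print(col,[((ray("wrist",(col,r),.034,P)[:2]-c)@yt).round(4) for r in w[[0,-1]]], w[[0,-1]],len(w))
```

```text
[ 0.62197543 -0.12052172  0.02022958] 0.33790188404545746 60.33000111579895
225 [np.float64(-0.0961), np.float64(-0.1031)] [287 301] 15
410 [np.float64(-0.0964), np.float64(-0.1029)] [288 301] 14
```

The right bay is about 101 mm. I'll release, rise and travel to the heat sink.

>>> {"method": "move_arm", "body": {"moves": [[0,0,0,0,0,0,-1],[0,0,0,0,0,0,-1],[0,0,0,0,0,0,-1],[0,0,0,0,0,0,-1],[0,0,-2,0,0,0,-1],[0,0,-3,0,0,0,-1],[0,0,-3,0,0,0,-1],[0,0,-3,0,0,0,-1],[0,0,-3,0,0,0,-1],[0,0,-2,0,0,0,-1],[2.4,-1.2,0,0,0,0,-1],[2.4,-1.2,0,0,0,0,-1]]}}

```text
clock: 8.75
tool_pos: [0.6067, -0.0715, 0.1806]
orientation: [[0.14, 0.99, 0.005], [0.99, -0.14, -0.002], [-0.001, 0.005, -1.0]]
force: [-0.6, 0.6, -0.0]
width: 0.999
finger_force: 0.0
```

>>> {"method": "move_arm", "body": {"moves": [[2.4,-1.2,0,0,0,0,-1],[2.4,-1.2,0,0,0,0,-1],[2.4,-1.2,0,0,0,0,-1],[2.4,-1.2,0,0,0,0,-1],[2.4,-1.2,0,0,0,0,-1],[2.4,-1.2,0,0,0,0,-1],[2.4,-1.2,0,0,0,0,-1],[2.4,-1.2,0,0,0,0,-1],[2.4,-1.2,0,0,0,0,-1],[2.4,-1.2,0,0,0,0,-1],[2.4,-1.2,0,0,0,0,-1],[2.4,-1.2,0,0,0,0,-1]]}}

```text
clock: 9.75
tool_pos: [0.5018, 0.2358, 0.1783]
orientation: [[0.138, 0.99, 0.001], [0.99, -0.138, 0.0], [0.0, 0.001, -1.0]]
force: [0.4, 0.4, 0.0]
width: 0.998
finger_force: 0.0
```

>>> {"method": "move_arm", "body": {"moves": [[2.4,-1.2,0,0,0,0,-1],[2.4,-1.1,0,0,0,0,-1],[2.4,-1.1,0,0,0,0,-1],[2.4,-1.1,0,0,0,0,-1],[0,0,0,0,0,-7,-1],[0,0,0,0,0,-7,-1],[0,0,0,0,0,0,-1],[0,0,0,0,0,0,-1]]}}

```text
clock: 10.42
tool_pos: [0.4709, 0.3359, 0.1781]
orientation: [[-0.103, 0.995, 0.0], [0.995, 0.103, 0.0], [0.0, 0.0, -1.0]]
force: [0.7, 0.9, 0.3]
width: 1.0
finger_force: 0.0
```

Run:
```python
from h import *
P=np.array(robot.camera_params("wrist")["pose"]); np.save("w8.npy",P); s=robot.sense(); im=robot.snapshot("wrist").astype(int); cv2.imwrite("pics/w8.png",im[:,:,::-1].astype(np.uint8))
R=np.array(s["orientation"]);t=np.array(s["tool_pos"]); print(s["clock"],t,R.round(3).tolist())
m=((im[:,:,2]>110)&(im[:,:,0]<70)&(im[:,:,1]<110)).astype(np.uint8)
n,l,st,c=cv2.connectedComponentsWithStats(m)
print([(st[i].tolist(),c[i].round(1).tolist()) for i in range(1,n) if st[i][4]>60])
```

```text
10.4167 [0.47089058 0.33585996 0.1781209 ] [[-0.103, 0.995, 0.0], [0.995, 0.103, 0.0], [0.0, 0.0, -1.0]]
[([282, 38, 30, 34, 939], [296.5, 54.3]), ([287, 202, 27, 27, 669], [299.8, 215.1]), ([491, 336, 58, 39, 1158], [522.1, 355.8])]
```

View pics/w8.png

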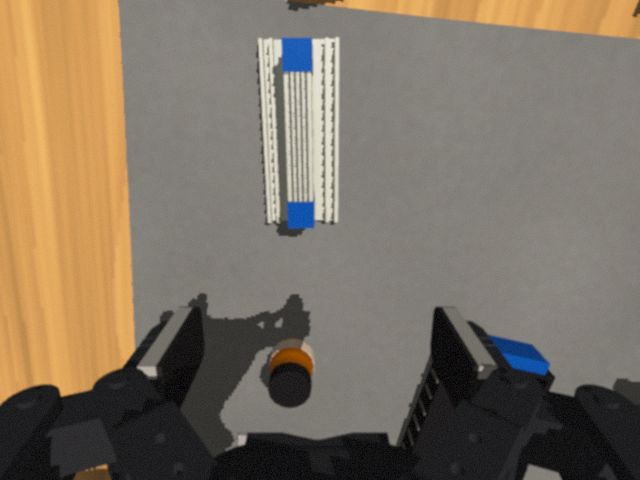

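The heat sink is clearly visible: rib centre line from (297,55) to (300,215), and I'm short of it in y.

Run:
```python
from h import *
P=np.load("w8.npy"); s=robot.sense(); R=np.array(s["orientation"]);t=np.array(s["tool_pos"])
f=ray("wrist",(297,39),.046,P);n=ray("wrist",(300.5,226),.046,P);d=f-n;m=(f+n)/2
c=[ray("wrist",q,.006,P) for q in ((258,38),(340,38),(338,222),(267,222))]
print(f,n,np.linalg.norm(d),np.degrees(np.arctan2(d[1],d[0])),"mid",m,"rel",((m-t)@R).round(4)); print("base mid",sum(c)/4,((sum(c)/4-t)@R).round(4))
for e in (c[0]-c[3],c[1]-c[2],c[1]-c[0]): print(np.linalg.norm(e).round(4),np.degrees(np.arctan2(e[1],e[0])).round(1))
x=R[:,0];print("tool x ang",np.degrees(np.arctan2(x[1],x[0])))
```

```text
[0.44378421 0.45747086 0.046     ] [0.45869983 0.32038989 0.046     ] 0.13789005881298388 96.20985957430995 mid [0.45124202 0.38893037 0.046     ] rel [ 0.055  -0.0141  0.1321]
base mid [0.45132347 0.38808344 0.006     ] [ 0.0541 -0.0142  0.1721]
0.1526 96.3
0.1527 96.3
0.0654 6.0
tool x ang 95.89153913594566
```

>>> {"method": "move_arm", "body": {"moves": [[1.8,-0.5,0,0,0,0,-1],[1.8,-0.5,0,0,0,0,-1],[1.8,-0.4,0,0,0,0,-1],[0,0,3,0,0,0,-1],[0,0,3,0,0,0,-1],[0,0,3,0,0,0,-1],[0,0,3,0,0,0,-1],[0,0,3,0,0,0,-1],[0,0,2,0,0,0,-1],[0,0,1,0,0,0,-1],[0,0,0,0,0,0,-1]]}}

```text
clock: 11.38
tool_pos: [0.4494, 0.3867, -0.0045]
orientation: [[-0.104, 0.995, -0.004], [0.995, 0.104, -0.002], [-0.002, -0.005, -1.0]]
force: [0.2, 0.1, -0.7]
width: 1.007
finger_force: 0.0
```

>>> {"method": "move_arm", "body": {"moves": [[0,0,0.6,0,0,0,-1],[0,0,0.6,0,0,0,-1],[0,0,0,0,0,0,0],[0,0,0,0,0,0,1],[0,0,0,0,0,0,1],[0,0,0,0,0,0,1],[0,0,0,0,0,0,1],[0,0,0,0,0,0,1],[0,0,0,0,0,0,1],[0,0,0,0,0,0,1],[0,0,0,0,0,0,1]]}}

```text
clock: 12.3
tool_pos: [0.4518, 0.3884, -0.0132]
orientation: [[-0.106, 0.994, 0.001], [0.994, 0.106, 0.001], [0.001, 0.001, -1.0]]
force: [1.2, -0.5, 4.8]
width: 0.223
finger_force: 60.8
```

Gripped (19 mm). I'll lift, turn 14° and go over the blue bay.

>>> {"method": "move_arm", "body": {"moves": [[0,0,-1,0,0,0,1],[0,0,-2,0,0,0,1],[0,0,-3,0,0,0,1],[0,0,-3,0,0,0,1],[0,0,-3,0,0,0,1],[0,0,0,0,0,4.7,1],[0,0,0,0,0,4.7,1],[0,0,0,0,0,4.7,1],[0,0,0,0,0,0,1],[-0.9,0.9,0,0,0,0,1],[-1.8,1.7,0,0,0,0,1],[-1.8,1.7,0,0,0,0,1]]}}

```text
clock: 13.3
tool_pos: [0.4873, 0.3365, 0.1056]
orientation: [[0.135, 0.991, -0.001], [0.991, -0.135, -0.001], [-0.001, -0.001, -1.0]]
force: [0.0, -0.0, -3.5]
width: 0.224
finger_force: 59.9
```

>>> {"method": "move_arm", "body": {"moves": [[-1.8,1.7,0,0,0,0,1],[-1.8,1.7,0,0,0,0,1],[-1.8,1.7,0,0,0,0,1],[-1.8,1.7,0,0,0,0,1],[-1.8,1.7,0,0,0,0,1],[-1.8,1.7,0,0,0,0,1],[-1.8,1.7,0,0,0,0,1],[-1.8,1.7,0,0,0,0,1],[-1.8,1.7,0,0,0,0,1],[-1.8,1.7,0,0,0,0,1],[-0.9,0.8,0,0,0,0,1]]}}

```text
clock: 14.22
tool_pos: [0.6386, 0.122, 0.1057]
orientation: [[0.14, 0.99, -0.0], [0.99, -0.14, -0.001], [-0.001, 0.0, -1.0]]
force: [0.1, -0.1, -2.7]
width: 0.221
finger_force: 59.8
```

>>> {"method": "move_arm", "body": {"moves": [[0,0,0,0,0,0,1],[0,0,0,0,0,0,1]]}}

```text
clock: 14.38
tool_pos: [0.637, 0.1252, 0.1056]
orientation: [[0.139, 0.99, -0.001], [0.99, -0.139, 0.0], [0.0, -0.001, -1.0]]
force: [-0.4, 0.7, -2.6]
width: 0.224
finger_force: 59.8
```

```bash
cat >> h.py <<'E'
def goto(xy,yaw):
    s=robot.sense(); R=np.array(s["orientation"]);t=np.array(s["tool_pos"]);x=R[:,0]
    d=np.array([xy[0]-t[0],xy[1]-t[1],0]); print("clock",s["clock"],"t",t.round(4),"ang",np.degrees(np.arctan2(x[1],x[0])).round(2),"move cm",(d@R*100).round(2),"turn",(np.degrees(np.arctan2(x[1],x[0]))-yaw).round(2),"w",s["width"],s["finger_force"],np.round(s["force"],1), "tilt",R[:2,2].round(3))
E
python3 - <<'E'
from h import *
goto((.6535,.109),82.1)
im=robot.snapshot("wrist"); cv2.imwrite("pics/w9.png",im[:,:,::-1])
m=((im[:,:,2]>110)&(im[:,:,0]<70)&(im[:,:,1]<110)).astype(np.uint8)
n,l,st,c=cv2.connectedComponentsWithStats(m); print([st[i].tolist() for i in range(1,n) if st[i][4]>60])
np.save("w9.npy",robot.camera_params("wrist")["pose"])
E
```

```text
clock 14.3833 t [0.637  0.1252 0.1056] ang 81.98 move cm [-1.37  1.86 -0.  ] turn -0.12 w 0.22412904639079587 59.83183979988098 [-0.4  0.7 -2.6] tilt [-0.001  0.   ]
[[282, 89, 133, 23, 3036], [280, 131, 73, 82, 5669]]
```

>>> {"method": "move_arm", "body": {"moves": [[-0.7,1,0,0,0,0,1],[-0.7,0.9,0,0,0,0,1],[0,0,2.5,0,0,0,1],[0,0,2.5,0,0,0,1],[0,0,2.3,0,0,0,1],[0,0,0,0,0,0,1],[0,0,0,0,0,0,1],[0,0,0,0,0,0,1]]}}

```text
clock: 15.1
tool_pos: [0.6557, 0.109, 0.0348]
orientation: [[0.139, 0.99, 0.003], [0.99, -0.139, -0.0], [0.0, 0.003, -1.0]]
force: [0.8, 0.4, -2.4]
width: 0.221
finger_force: 59.7
```

Run:
```python
from h import *
goto((.6535,.109),82.1)
im=robot.snapshot("wrist"); cv2.imwrite("pics/w10.png",im[:,:,::-1]); np.save("w10.npy",robot.camera_params("wrist")["pose"])
cv2.imwrite("pics/w10c.png",np.hstack([cv2.resize(im[:,:,::-1],(480,360))[:, 80:400], cv2.resize(robot.snapshot("side")[130:350,290:430,::-1],(380,600))[:360]]))
```

```text
clock 15.1 t [0.6557 0.109  0.0348] ang 82.02 move cm [-0.04 -0.22 -0.  ] turn -0.08 w 0.22119033267996566 59.65764105319977 [ 0.8  0.4 -2.4] tilt [ 0.003 -0.   ]
```

View pics/w10c.png

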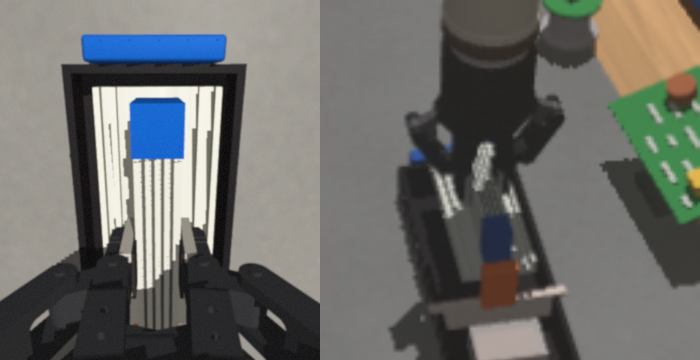

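The heat sink is aligned in the blue bay: its plate clears the end wall and sides. I'll lower gently, watching the vertical force.

>>> {"method": "move_arm", "body": {"moves": [[0,-0.1,1,0,0,0,1],[0,0,1,0,0,0,1],[0,0,0.8,0,0,0,1],[0,0,0.5,0,0,0,1],[0,0,0,0,0,0,1],[0,0,0,0,0,0,1]]}}

```text
clock: 15.7
tool_pos: [0.6526, 0.1092, -0.0008]
orientation: [[0.139, 0.99, -0.002], [0.99, -0.139, -0.0], [-0.0, -0.002, -1.0]]
force: [0.1, 0.8, -2.3]
width: 0.22
finger_force: 59.8
```

>>> {"method": "move_arm", "body": {"moves": [[0,0,0.2,0,0,0,1],[0,0,0.2,0,0,0,1],[0,0,0,0,0,0,1],[0,0,0,0,0,0,1]]}}

```text
clock: 16.03
tool_pos: [0.6533, 0.1092, -0.0038]
orientation: [[0.139, 0.99, 0.0], [0.99, -0.139, 0.0], [0.0, 0.0, -1.0]]
force: [0.3, 0.4, -3.0]
width: 0.223
finger_force: 59.8
```

>>> {"method": "move_arm", "body": {"moves": [[0,0,0.2,0,0,0,1],[0,0,0.1,0,0,0,1],[0,0,0,0,0,0,1],[0,0,0,0,0,0,1]]}}

```text
clock: 16.37
tool_pos: [0.6531, 0.1092, -0.0071]
orientation: [[0.139, 0.99, -0.0], [0.99, -0.139, -0.0], [-0.0, -0.0, -1.0]]
force: [-0.0, -0.5, -3.2]
width: 0.222
finger_force: 59.8
```

>>> {"method": "move_arm", "body": {"moves": [[0,0,0.1,0,0,0,1],[0,0,0,0,0,0,1],[0,0,0,0,0,0,1]]}}

```text
clock: 16.62
tool_pos: [0.6532, 0.1092, -0.008]
orientation: [[0.139, 0.99, -0.0], [0.99, -0.139, 0.0], [0.0, -0.0, -1.0]]
force: [-0.7, 0.5, -3.1]
width: 0.222
finger_force: 59.8
```

>>> {"method": "move_arm", "body": {"moves": [[0,0,0.1,0,0,0,1],[0,0,0,0,0,0,1],[0,0,0,0,0,0,1]]}}

```text
clock: 16.87
tool_pos: [0.6534, 0.1092, -0.0082]
orientation: [[0.139, 0.99, 0.0], [0.99, -0.139, -0.0], [-0.0, 0.0, -1.0]]
force: [-3.2, -0.5, 3.3]
width: 0.221
finger_force: 60.7
```

>>> {"method": "move_arm", "body": {"moves": [[0,0,0.1,0,0,0,1],[0,0,0,0,0,0,1],[0,0,0,0,0,0,1]]}}

```text
clock: 17.12
tool_pos: [0.6534, 0.1092, -0.0082]
orientation: [[0.139, 0.99, -0.0], [0.99, -0.139, -0.0], [-0.0, -0.0, -1.0]]
force: [-6.8, -0.1, 9.7]
width: 0.221
finger_force: 61.6
```

Set down at the predicted height. I'll open partly, rise and go to the choke.

>>> {"method": "move_arm", "body": {"moves": [[0,0,0,0,0,0,0.5],[0,0,0,0,0,0,0.2],[0,0,0,0,0,0,0.2],[0,0,0,0,0,0,0.2],[0,0,-1,0,0,0,0.2],[0,0,-2,0,0,0,0.2],[0,0,-3,0,0,0,-1],[0,0,-3.5,0,0,0,-1],[0,0,-3.5,0,0,0,-1],[0,0,-3.5,0,0,0,-1],[0,0,-2,0,0,0,-1],[-1.2,-2,0,0,0,0,-1]]}}

```text
clock: 18.12
tool_pos: [0.6377, 0.1007, 0.1834]
orientation: [[0.138, 0.99, 0.015], [0.99, -0.138, 0.0], [0.002, 0.015, -1.0]]
force: [1.4, -0.9, 1.5]
width: 1.003
finger_force: 0.0
```

>>> {"method": "move_arm", "body": {"moves": [[-1.2,-2,0,0,0,0,-1],[-1.2,-2,0,0,0,0,-1],[-1.2,-2,0,0,0,0,-1],[-1.2,-2,0,0,0,0,-1],[-1.2,-2,0,0,0,0,-1],[-1.2,-2,0,0,0,0,-1],[-1.2,-2,0,0,0,0,-1],[-1.2,-2,0,0,0,0,-1],[-1.2,-1.4,0,0,0,0,-1],[0,0,0,0,0,-6.2,-1],[0,0,0,0,0,-6.2,-1],[0,0,0,0,0,0,-1]]}}

```text
clock: 19.12
tool_pos: [0.4445, 0.0171, 0.1759]
orientation: [[-0.079, 0.997, 0.002], [0.997, 0.079, -0.0], [-0.0, 0.002, -1.0]]
force: [0.2, 0.1, 0.1]
width: 0.998
finger_force: 0.0
```

>>> {"method": "move_arm", "body": {"moves": [[0,0,0,0,0,0,-1],[0,0,0,0,0,0,-1]]}}

```text
clock: 19.28
tool_pos: [0.4447, 0.0174, 0.1755]
orientation: [[-0.074, 0.997, 0.001], [0.997, 0.074, -0.0], [-0.0, 0.001, -1.0]]
force: [-0.4, 0.1, 0.7]
width: 1.001
finger_force: 0.0
```

Run:
```python
from h import *
goto((.4445,.018),94.4)
P=np.array(robot.camera_params("wrist")["pose"]); im=robot.snapshot("wrist"); cv2.imwrite("pics/w11.png",im[:,:,::-1])
s=robot.sense(); R=np.array(s["orientation"]);t=np.array(s["tool_pos"])
h=im.astype(int); m=((h[:,:,0]>170)&(h[:,:,1]>130)&(h[:,:,2]<90)).astype(np.uint8)
cs,_=cv2.findContours(m,cv2.RETR_EXTERNAL,cv2.CHAIN_APPROX_NONE)
for c in cs:
    if cv2.contourArea(c)<300: continue
    print("bbox",cv2.boundingRect(c))
    w=np.array([ray("wrist",p,.046,P)[:2] for p in c[:,0]],np.float32); r=cv2.minAreaRect(w*1000); print("yellow",r, ((np.array([*np.array(r[0])/1000,.046])-t)@R).round(4))
g=(h.min(2)>170)&(h.max(2)-h.min(2)<30); g=cv2.morphologyEx(g.astype(np.uint8),cv2.MORPH_OPEN,np.ones((5,5)))
n,l,st,c=cv2.connectedComponentsWithStats(g); print([st[i].tolist() for i in range(1,n) if st[i][4]>150])
```

```text
clock 19.2833 t [0.4447 0.0174 0.1755] ang 94.26 move cm [ 0.06 -0.01 -0.  ] turn -0.14 w 1.0012547777494465 0.0 [-0.4  0.1  0.7] tilt [ 0.001 -0.   ]
bbox (298, 174, 37, 63)
yellow ((443.56121826171875, 21.008174896240234), (28.997041702270508, 50.75544738769531), 3.4469475746154785) [ 0.0036 -0.0008  0.1293]
[[590, 5, 17, 23, 198], [283, 147, 68, 99, 2129]]
```

>>> {"method": "move_arm", "body": {"moves": [[0.1,0,3,0,0,0.8,-1],[0,0,3,0,0,0,-1],[0,0,3,0,0,0,-1],[0,0,3,0,0,0,-1],[0,0,3,0,0,0,-1],[0,0,2,0,0,0,-1],[0,0,1,0,0,0,-1],[0,0,0.7,0,0,0,-1],[0,0,0,0,0,0,-1],[0,0,0,0,0,0,-1]]}}

```text
clock: 20.17
tool_pos: [0.4454, 0.0182, -0.011]
orientation: [[-0.062, 0.998, 0.001], [0.998, 0.062, -0.0], [-0.0, 0.001, -1.0]]
force: [0.0, 0.3, 0.8]
width: 1.001
finger_force: 0.0
```

>>> {"method": "move_arm", "body": {"moves": [[0,0,0,0,0,0,0],[0,0,0,0,0,0,1],[0,0,0,0,0,0,1],[0,0,0,0,0,0,1],[0,0,0,0,0,0,1],[0,0,0,0,0,0,1],[0,0,0,0,0,0,1],[0,0,0,0,0,0,1],[0,0,0,0,0,0,1]]}}

```text
clock: 20.92
tool_pos: [0.4451, 0.0182, -0.0112]
orientation: [[-0.063, 0.998, 0.001], [0.998, 0.063, -0.0], [-0.0, 0.001, -1.0]]
force: [-1.0, 0.0, 5.6]
width: 0.339
finger_force: 62.2
```

Choke gripped (30 mm). I'll lift above the bottle height, turn and carry it to the yellow bay.

>>> {"method": "move_arm", "body": {"moves": [[0,0,-1,0,0,0,1],[0,0,-2.5,0,0,0,1],[0,0,-3,0,0,0,1],[0,0,-3,0,0,0,1],[0,0,-3,0,0,0,1],[0,0,-2,0,0,0,1],[0,0,0,0,0,5.8,1],[0,0,0,0,0,5.8,1],[0,0,0,0,0,0,1],[-0.7,0.8,0,0,0,0,1],[-1.4,1.6,0,0,0,0,1],[-1.4,1.6,0,0,0,0,1]]}}

```text
clock: 21.92
tool_pos: [0.4791, -0.0223, 0.1324]
orientation: [[0.135, 0.991, -0.001], [0.991, -0.135, 0.0], [0.0, -0.001, -1.0]]
force: [0.4, -0.1, -2.7]
width: 0.341
finger_force: 61.1
```

>>> {"method": "move_arm", "body": {"moves": [[-1.4,1.6,0,0,0,0,1],[-1.4,1.6,0,0,0,0,1],[-1.4,1.6,0,0,0,0,1],[-1.4,1.6,0,0,0,0,1],[-1.4,1.6,0,0,0,0,1],[-1.4,1.6,0,0,0,0,1],[-1.4,1.6,0,0,0,0,1],[-1.4,1.6,0,0,0,0,1],[-1.4,1.6,0,0,0,0,1],[0,0,0,0,0,0,1],[0,0,0,0,0,0,1],[0,0,0,0,0,0,1]]}}

```text
clock: 22.92
tool_pos: [0.6034, -0.1664, 0.132]
orientation: [[0.138, 0.99, -0.002], [0.99, -0.138, 0.001], [0.001, -0.002, -1.0]]
force: [-0.9, 0.2, -3.4]
width: 0.34
finger_force: 61.1
```

Run:
```python
from h import *
goto((.6143,-.1772),82.1)
```

```text
clock 22.9167 t [ 0.6034 -0.1664  0.132 ] ang 82.07 move cm [-0.92  1.23 -0.  ] turn -0.03 w 0.3397323654798646 61.097002029418945 [-0.9  0.2 -3.4] tilt [-0.002  0.001]
```

>>> {"method": "move_arm", "body": {"moves": [[-0.5,0.6,0,0,0,0,1],[-0.4,0.6,0,0,0,0,1],[0,0,2.5,0,0,0,1],[0,0,2.5,0,0,0,1],[0,0,2.5,0,0,0,1],[0,0,2,0,0,0,1],[0,0,0,0,0,0,1],[0,0,0,0,0,0,1]]}}

```text
clock: 23.58
tool_pos: [0.6141, -0.1768, 0.0372]
orientation: [[0.139, 0.99, -0.002], [0.99, -0.139, 0.001], [0.001, -0.002, -1.0]]
force: [0.5, -0.4, -2.5]
width: 0.337
finger_force: 60.9
```

Run:
```python
from h import *
goto((.6143,-.1772),82.1)
P=np.array(robot.camera_params("wrist")["pose"]); im=robot.snapshot("wrist"); cv2.imwrite("pics/w12.png",im[:,:,::-1])
for c in (240,265,370,395): print(c,[(r,im[r,c].tolist()) for r in range(60,330,6)] if c in(265,) else "")
s=robot.sense(); R=np.array(s["orientation"]);t=np.array(s["tool_pos"])
r=P[:3,:3].T;p=robot.camera_params("wrist")
for q in ([.045,0.03],[.045,-.03],[-.045,.03],[.0506-0,.03]):
    w=t+R@np.array([q[0],q[1],-.0112+t[2]*0]); w[2]=t[2]+.0112+.006
    print("plate corner px",q,cv2.projectPoints(w[None],cv2.Rodrigues(r)[0],-r@P[:3,3],np.array(p["K"]),np.array(p["dist"]))[0].ravel().round(1))
```

```text
clock 23.5833 t [ 0.6141 -0.1768  0.0372] ang 82.03 move cm [-0.04  0.03 -0.  ] turn -0.07 w 0.3370575706999084 60.88365912437439 [ 0.5 -0.4 -2.5] tilt [-0.002  0.001]
240 
265 [(60, [48, 49, 46]), (66, [50, 45, 51]), (72, [60, 56, 56]), (78, [53, 46, 47]), (84, [52, 51, 47]), (90, [51, 50, 48]), (96, [53, 49, 51]), (102, [53, 52, 48]), (108, [51, 46, 47]), (114, [45, 45, 46]), (120, [47, 44, 44]), (126, [47, 45, 46]), (132, [49, 46, 47]), (138, [49, 42, 44]), (144, [45, 43, 45]), (150, [192, 172, 157]), (156, [250, 239, 226]), (162, [251, 241, 229]), (168, [250, 240, 228]), (174, [74, 65, 60]), (180, [31, 29, 28]), (186, [22, 16, 14]), (192, [151, 141, 138]), (198, [222, 216, 210]), (204, [224, 213, 210]), (210, [225, 215, 210]), (216, [227, 218, 213]), (222, [225, 217, 211]), (228, [226, 218, 212]), (234, [226, 217, 213]), (240, [222, 212, 210]), (246, [226, 219, 212]), (252, [225, 216, 212]), (258, [223, 213, 210]), (264, [226, 216, 212]), (270, [223, 213, 207]), (276, [224, 214, 207]), (282, [223, 215, 208]), (288, [225, 214, 208]), (294, [155, 151, 142]), (300, [157, 150, 138]), (306, [156, 150, 138]), (312, [152, 147, 135]), (318, [156, 149, 141]), (324, [155, 152, 141])]
370 
395 
plate corner px [0.045, 0.03] [395.6 195.2]
plate corner px [0.045, -0.03] [247.8 195. ]
plate corner px [-0.045, 0.03] [384.  381.3]
plate corner px [0.0506, 0.03] [396.4 181.5]
```

Run:
```python
from h import *
P=np.array(robot.camera_params("wrist")["pose"]); s=robot.sense(); R=np.array(s["orientation"]);t=np.array(s["tool_pos"])
for r,z in ((151,.034),(173,.034),(191,t[2]+.0172)): print(r,((ray("wrist",(265,r),z,P)-t)@R).round(4))
```

```text
151 [ 0.0595 -0.0239  0.005 ]
173 [ 0.0496 -0.0243  0.005 ]
191 [ 0.0458 -0.0217 -0.0172]
```

>>> {"method": "move_arm", "body": {"moves": [[-0.1,0,1,0,0,0,1],[0,0,1,0,0,0,1],[0,0,0.8,0,0,0,1],[0,0,0.5,0,0,0,1],[0,0,0.4,0,0,0,1],[0,0,0.2,0,0,0,1],[0,0,0,0,0,0,1],[0,0,0,0,0,0,1]]}}

```text
clock: 24.3
tool_pos: [0.6149, -0.1783, -0.0008]
orientation: [[0.139, 0.99, 0.0], [0.99, -0.139, -0.0], [-0.0, 0.0, -1.0]]
force: [-0.1, -0.9, -2.9]
width: 0.336
finger_force: 61.1
```

>>> {"method": "move_arm", "body": {"moves": [[0,0,0.2,0,0,0,1],[0,0,0.1,0,0,0,1],[0,0,0,0,0,0,1],[0,0,0,0,0,0,1]]}}

```text
clock: 24.63
tool_pos: [0.6147, -0.1782, -0.0039]
orientation: [[0.139, 0.99, -0.0], [0.99, -0.139, 0.0], [0.0, -0.0, -1.0]]
force: [0.2, 0.5, -3.1]
width: 0.341
finger_force: 61.1
```

>>> {"method": "move_arm", "body": {"moves": [[0,0,0.1,0,0,0,1],[0,0,0,0,0,0,1],[0,0,0,0,0,0,1]]}}

```text
clock: 24.88
tool_pos: [0.6147, -0.1782, -0.0049]
orientation: [[0.139, 0.99, -0.0], [0.99, -0.139, 0.0], [0.0, -0.0, -1.0]]
force: [0.3, -0.6, -4.2]
width: 0.337
finger_force: 61.1
```

>>> {"method": "move_arm", "body": {"moves": [[0,0,0.1,0,0,0,1],[0,0,0,0,0,0,1],[0,0,0,0,0,0,1]]}}

```text
clock: 25.13
tool_pos: [0.6146, -0.1782, -0.006]
orientation: [[0.139, 0.99, -0.0], [0.99, -0.139, 0.0], [0.0, -0.0, -1.0]]
force: [0.3, 0.4, -3.2]
width: 0.339
finger_force: 61.1
```

>>> {"method": "move_arm", "body": {"moves": [[0,0,0.1,0,0,0,1],[0,0,0,0,0,0,1],[0,0,0,0,0,0,1]]}}

```text
clock: 25.38
tool_pos: [0.6148, -0.1783, -0.0062]
orientation: [[0.139, 0.99, -0.0], [0.99, -0.139, -0.0], [-0.0, -0.0, -1.0]]
force: [-3.6, 1.7, 4.1]
width: 0.336
finger_force: 61.9
```

>>> {"method": "move_arm", "body": {"moves": [[0,0,0.05,0,0,0,1],[0,0,0,0,0,0,1],[0,0,0,0,0,0,1]]}}

```text
clock: 25.63
tool_pos: [0.6148, -0.1783, -0.0062]
orientation: [[0.139, 0.99, -0.0], [0.99, -0.139, -0.0], [-0.0, -0.0, -1.0]]
force: [-5.6, 2.4, 8.2]
width: 0.336
finger_force: 62.6
```

Contact at the predicted height. I'll release, rise, and check by code from above the tote.

>>> {"method": "move_arm", "body": {"moves": [[0,0,0,0,0,0,0.2],[0,0,0,0,0,0,0],[0,0,0,0,0,0,0],[0,0,0,0,0,0,0],[0,0,-1,0,0,0,0],[0,0,-2,0,0,0,0],[0,0,-3,0,0,0,0],[0,0,-3.5,0,0,0,0],[0,0,-3.5,0,0,0,0],[0,0,-3.5,0,0,0,0],[0,0,-3.5,0,0,0,0],[0,0,0,0,0,0,0]]}}

```text
clock: 26.63
tool_pos: [0.6191, -0.1803, 0.2033]
orientation: [[0.139, 0.99, 0.015], [0.99, -0.139, -0.007], [-0.005, 0.015, -1.0]]
force: [1.3, -0.5, 1.5]
width: 0.502
finger_force: 0.0
```

Run:
```python
from h import *
goto((.6143,-.1772),82.1)
P=np.array(robot.camera_params("wrist")["pose"]); im=robot.snapshot("wrist"); cv2.imwrite("pics/w13.png",im[:,:,::-1])
a=np.radians(7.9); yt=np.array([np.sin(a),np.cos(a)]); xt=np.array([yt[1],-yt[0]]); c=np.array([.634,-.0243])
f=lambda u,v,z:((ray("wrist",(u,v),z,P)[:2]-c)@yt).round(4)
# walk along lines in tote frame at x=-.026 and +.026, sample colours at plate height
r=P[:3,:3].T;p=robot.camera_params("wrist")
for X,z in ((-.026,.011),(.026,.011),(-.035,.034)):
    ys=np.arange(-.22,.11,.004); w=np.array([[*(c+X*xt+y*yt),z] for y in ys])
    px=cv2.projectPoints(w,cv2.Rodrigues(r)[0],-r@P[:3,3],np.array(p["K"]),np.array(p["dist"]))[0][:,0]
    print(X,z,[(round(float(y),3),int(im[int(q[1]),int(q[0])].mean())) for y,q in zip(ys,px) if 0<=q[0]<640 and 0<=q[1]<480])
h=im.astype(int); m=((h[:,:,0]>170)&(h[:,:,1]>130)&(h[:,:,2]<90)).astype(np.uint8)
for k in cv2.findContours(m,cv2.RETR_EXTERNAL,cv2.CHAIN_APPROX_NONE)[0]:
    if cv2.contourArea(k)>300: print(cv2.boundingRect(k),cv2.minAreaRect(np.array([ray("wrist",q,.051,P)[:2]*1000 for q in k[:,0]],np.float32)))
```

```text
clock 26.6333 t [ 0.6191 -0.1803  0.2033] ang 82.01 move cm [ 0.24 -0.52 -0.01] turn -0.09 w 0.5017016551391937 0.0 [ 1.3 -0.5  1.5] tilt [ 0.015 -0.007]
-0.026 0.011 [(-0.22, 162), (-0.216, 126), (-0.212, 35), (-0.208, 18), (-0.204, 23), (-0.2, 192), (-0.196, 192), (-0.192, 192), (-0.188, 197), (-0.184, 196), (-0.18, 200), (-0.176, 199), (-0.172, 204), (-0.168, 204), (-0.164, 191), (-0.16, 195), (-0.156, 197), (-0.152, 197), (-0.148, 202), (-0.144, 203), (-0.14, 206), (-0.136, 192), (-0.132, 195), (-0.128, 188), (-0.124, 200), (-0.12, 204), (-0.116, 185), (-0.112, 87), (-0.108, 21), (-0.104, 233), (-0.1, 232), (-0.096, 146), (-0.092, 45), (-0.088, 44), (-0.084, 48), (-0.08, 46), (-0.076, 50), (-0.072, 41), (-0.068, 49), (-0.064, 48), (-0.06, 51), (-0.056, 45), (-0.052, 51), (-0.048, 52), (-0.044, 49), (-0.04, 49), (-0.036, 52), (-0.032, 37), (-0.028, 23), (-0.024, 28), (-0.02, 27), (-0.016, 45), (-0.012, 73), (-0.008, 204), (-0.004, 209), (0.0, 210)]
0.026 0.011 [(-0.22, 162), (-0.216, 102), (-0.212, 37), (-0.208, 25), (-0.204, 32), (-0.2, 189), (-0.196, 206), (-0.192, 208), (-0.188
[... 1113 characters left out ...]
.1, 232), (-0.096, 198), (-0.092, 42), (-0.088, 46), (-0.084, 42), (-0.08, 45), (-0.076, 42), (-0.072, 48), (-0.068, 41), (-0.064, 43), (-0.06, 49), (-0.056, 49), (-0.052, 46), (-0.048, 51), (-0.044, 50), (-0.04, 50), (-0.036, 53), (-0.032, 48), (-0.028, 50), (-0.024, 48), (-0.02, 51), (-0.016, 51), (-0.012, 54), (-0.008, 52), (-0.004, 51)]
(266, 250, 85, 16) ((606.3041381835938, -229.6639862060547), (14.429413795471191, 75.32506561279297), 81.71923065185547)
(291, 169, 36, 58) ((614.4866333007812, -175.9521484375), (49.602046966552734, 29.429777145385742), 81.77919006347656)
(529, 48, 111, 230) ((848.2275390625, -188.74945068359375), (85.7755355834961, 182.8365020751953), 5.157594680786133)
```

Choke plate spans about -0.202 to -0.114 inside its bay (divider face -0.104). Quick check of the blue bay.

>>> {"method": "move_arm", "body": {"moves": [[2.4,0,0,0,0,0,0],[2.4,0,0,0,0,0,0],[2.4,0,0,0,0,0,0],[2.4,0,0,0,0,0,0],[2.4,0,0,0,0,0,0],[2.4,0,0,0,0,0,0],[2.4,0,0,0,0,0,0],[2.4,0,0,0,0,0,0],[2.4,0,0,0,0,0,0],[0,0,0,0,0,0,0],[0,0,0,0,0,0,0],[0,0,0,0,0,0,0]]}}

```text
clock: 27.68
tool_pos: [0.6444, 0.0352, 0.192]
orientation: [[0.139, 0.99, -0.001], [0.99, -0.139, -0.0], [-0.001, -0.001, -1.0]]
force: [0.5, 0.1, 0.6]
width: 0.498
finger_force: 0.0
```

Run:
```python
from h import *
goto((.6143,-.1772),82.1)
P=np.array(robot.camera_params("wrist")["pose"]); im=robot.snapshot("wrist"); cv2.imwrite("pics/w14.png",im[:,:,::-1])
a=np.radians(7.9); yt=np.array([np.sin(a),np.cos(a)]); xt=np.array([yt[1],-yt[0]]); c=np.array([.634,-.0243])
r=P[:3,:3].T;p=robot.camera_params("wrist")
for X,z,lo,hi in ((-.018,.011,-.01,.24),(.021,.011,.03,.24),(-.035,.034,.02,.075),(-.047,.03,.2,.24),(.02,.034,.19,.24),(0.02,.034,-.13,-.08)):
    ys=np.arange(lo,hi,.003); w=np.array([[*(c+X*xt+y*yt),z] for y in ys])
    px=cv2.projectPoints(w,cv2.Rodrigues(r)[0],-r@P[:3,3],np.array(p["K"]),np.array(p["dist"]))[0][:,0]
    v=[(round(float(y),3),int(im[int(q[1]),int(q[0])].mean())) for y,q in zip(ys,px) if 0<=q[0]<640 and 0<=q[1]<480]
    print(X,z,"first",v[:1],"changes",[v[i] for i in range(1,len(v)) if abs(v[i][1]-v[i-1][1])>50])
```

```text
clock 27.6833 t [0.6444 0.0352 0.192 ] ang 82.0 move cm [-2.145e+01 -2.000e-02  1.000e-02] turn -0.1 w 0.4978452216752974 0.0 [0.5 0.1 0.6] tilt [-0.001 -0.   ]
-0.018 0.011 first [(-0.01, 209)] changes [(0.017, 161), (0.026, 55), (0.041, 223), (0.05, 171), (0.056, 71), (0.062, 236), (0.209, 118), (0.212, 28)]
0.021 0.011 first [(0.03, 47)] changes [(0.039, 113), (0.042, 237), (0.057, 27), (0.06, 95), (0.063, 148), (0.066, 205), (0.123, 226), (0.177, 236), (0.213, 47)]
-0.035 0.034 first [(0.02, 42)] changes [(0.047, 231), (0.056, 171), (0.062, 46)]
-0.047 0.03 first [(0.2, 28)] changes []
0.02 0.034 first [(0.19, 186)] changes [(0.208, 47)]
0.02 0.034 first [(-0.13, 217)] changes []
```

```bash
python3 -c "
from plant import robot
print(robot.sign_off())"
```

```text
the job is handed in; nothing more can be done
None
```

The job is handed in: the dividers are set to about 161 mm (blue bay, heat sink) and 100 mm (yellow bay, choke), roughly 1 cm spare each. Both parts were lowered until they touched the floor, the relay is still in the middle bay, and the bystanders were not approached. Done at about 28 s; no verdict came back.

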